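# Shift the pan to the covered heating position

## Robot

A 6-joint arm with a two-finger parallel gripper is mounted at the origin on a cart in front of the work surface, level with it; the furniture and walls round the work are solid. World frame = base frame: x ahead of the robot, y to its left, z up, the work surface at z = 0. Lengths are in m, angles in degrees, forces in N, time in s.
With the tool pointing down it reaches from about 0.375 to 0.9 m from the base axis. Payload 3.1 kg.
Tool frame: the origin (TCP) lies at the very end of the fingers, on their centre line; the grasp point (between the pads) lies 19 mm behind it; z points along the fingers, y is the line along which they close (so a half turn about z gives the same grasp; the last joint's range is limited). The gripper opens to 87 mm and grips with 3 to 60 N. Pads are 19 mm wide; open, the fingers measure 117 mm over their backs; the gripper's body (75 mm by 190 mm) begins 51 mm behind the grasp point.
Start: joints at [57.783, 30.224, 82.088, -0, 67.689, -10.227], TCP at [0.234, 0.58, 0.223] pointing down, gripper open.
Joint ranges: [-176.69, 176.69], [-43.24, 126.21], [12.49, 139.97], [-82, 262], [0, 151.66], [-163.58, 163.58]. Speed limits (degrees/s): [159.86, 159.86, 180, 180, 180, 180].

## Interface

Orientations are given as a 3x3 rotation matrix whose columns are the frame's x, y, z axes.
In Python, from rig import bot, viewer, workorder, nets gives the robot as it stands. The module is installed in compiled form; this text tells all that it offers.
- The arm moves only by the tool move_arm, never from a script. Its argument "increments" is a list of rows, each a list of 7 numbers: the shift along the tool's x, y, z normalised to -1 to 1, where 1 is 0.3 m, then the turn, a rotation vector about the tool's x, y, z normalised to -1 to 1, where 1 is pi rad, then the opening, from 0 (shut) to 1 (fully open). In form: [[tx, ty, tz, wx, wy, wz, grip], ...]. A call has 1 to 10 rows; each row is the pose to reach, as a shift and turn from the pose commanded when the call began, along the tool's axes at that moment, turning the shorter way round; what a row does not reach only later rows make up. A row lasts 1/12 s, in which the tool goes at most 41.7 mm and 7.16 degrees, less where a joint would pass 70% of its speed; a pose out of reach is approached as far as the arm can. A call with a number of a shift or a turn outside -1 to 1 is refused whole. A call with a gripper value outside its range is refused whole. The fingers move at their own pace and stop on an object; the grip force is fixed at half the most. Time passes only in rows, so rows that repeat a pose let the fingers close. It gives the time, the measured TCP pose, the force, the opening and the grip force at its end, in the units of the state.
- bot.read_state(): the state, without advancing time (a new reading comes with each control period).
- viewer.capture(name): name is "scene" or "top"; returns a dict with "image" (480x640x3 uint8, blue, green, red), "K" (3x3 intrinsics, pixels), "dist" ([k1, k2, p1, p2, k3] as OpenCV has them; the pictures are not rectified), "eye" and "orientation" of the camera in the world. Camera axes: x right, y up, looking along -z (the intrinsics and any distortion apply to the point x, -y, -z); pixel columns grow to the right and rows downward; lengths in m; the calibration is good to about 2 mm. A picture is of the moment at which its call begins. There is no depth.
- workorder.hand_in(): hands the job in; it is judged then, once.
Trained networks look in the newest picture that a camera, given by its name, has taken for a name from the list of things; names that differ only in an ending like _2 or _b are one class to them, and where a whole thing is asked for, a point or a joint stands for the part that bears it (a point fixed in the world has none). Each returns a list of dicts, best first, with "conf" (0 to 1); they miss things now and then, are a little off and sometimes report something else, mostly with a low value. They report only what shows in the picture. A call takes as long as a camera call. They do not tell look-alikes from the thing itself.
- nets.find_in(camera, thing): "location" ([column, row] in pixels, amid what is visible of it).
The state is a dict: "time_s": time; "joint_positions": joint angles; "qvel": joint speeds; "tau": joint torques, N m; "position": TCP position; "tcp_rot": TCP orientation; "force": force on the tool from outside, world axes, zero at the start; "moment": the same for the moment, N m; "opening": opening from 0.0 (shut) to 1.0 (fully open); "grasp_force": force on a finger pad.
Only numpy, scipy, OpenCV 4.12 (cv2) and the standard library are available. Lean on these libraries where they do the work, as an engineer would, in place of code of your own. Each camera call takes 0.05 s, during which the arm holds its last target. There are 200 camera calls.

## Task

The pan stands on one of the two ringed heating positions of the hotplate and a loose cover plate sits on the pins of the other. Lift the cover off and set it down gently, flat on the bench clear of the hotplate; then slide the pan sideways, without lifting or tipping it, until it stands wholly inside the ring that was covered. Leave the things standing round about where they are.

Things in the scene. Friction and masses are not known exactly. Their poses are not given: they have to be found in the camera images.
- station: fixed hotplate: flat white top 192 x 372 mm on a grey housing 200 (x) x 380 (y) mm, 45 mm high in all; two heating positions side by side, each marked by a dark ring line. Origin: centre of its underside, on the bench; x points away from the robot and from the front with its two knobs, y to the left, z up. Fixed rear posts of the wire shelf at x = +108, y = +-200 mm
- shelf_front (a point): middle of the front edge of the fixed wire shelf over the hotplate, on its underside, 439 mm above the bench; the shelf reaches 210 mm back from here and 205 mm to either side, open at the front and sides. A tool pointing straight down does not fit under it; one leaning back toward the robot by 28 to 40 degrees (fingers forward and down) does
- ring_left (a point): centre of the left ring mark (90 mm left of the hotplate's middle) on the flat top, 45 mm above the bench; inner radius of the line 61 mm. Axes as the hotplate's. Two fixed upright pins, 8 mm thick and 10 mm tall, stand 75 mm in front of and 75 mm behind it
- ring_right (a point): centre of the right ring mark (90 mm right of the hotplate's middle) on the flat top, 45 mm above the bench; otherwise as the left one, also with two pins
- pan_base (a point): centre of the underside of the pan: round, open, steel, 100 mm in diameter (104 at the rim), 60 mm high, about 0.4 kg, loose, standing on one ring. Its one handle points along its own -x, roughly toward the robot; z is up
- pan_grip (a point): where to grip the pan's handle: a nearly level black bar 14 mm thick along the pan's x (close the fingers along the pan's y). This point is 95 mm from the pan's centre and 54.5 mm above its underside, 45 mm clear of its wall; the black bar reaches from 65 to 125 mm from the centre
- cover: loose flat steel cover 175 (x) x 130 (y) x 5 mm, about 0.3 kg, lying on the hotplate over the ring without the pan; that ring's two pins stand through its two 15 mm holes, 5 mm proud of its upper face, so it must rise straight by 12 mm or more before it moves sideways. Origin: centre of its underside; x points away from the robot as the hotplate's
- cover_grip (a point): middle of the cover's handle: a round black bar 12 mm thick, 85 mm long, along the cover's x (close the fingers along its y), 15 mm nearer the robot than the cover's centre and 43 mm above its underside
- beaker: bystander: translucent white beaker standing upside down, 70 mm across, 100 mm tall, to the left of the hotplate; origin at the centre of its underside
- amber_jar: bystander: brown jar with black cap, 61 mm across, 110 mm tall, to the right of the hotplate; origin at the centre of its underside. The bench nearer to the robot than the two bystanders is clear: a cover centred 290 mm left or right of the hotplate's centre and 150 mm nearer the robot lies free
Mind the look-alikes: they are no part of the job. What is shaped like the part that bears pan_base but red is not meant.

How it is judged:
By the outcome, as a careful person would: the job done as asked, in the order asked, and still so for the second after the job is handed in, with the robot touching nothing.
It also fails if it takes over 67 s, if anything falls off the work surface, if the arm or the gripper's body presses on something with over 40 N, if the wrist force passes 120 N, or if a joint passes its speed limit or range.

## Working session

There is one attempt and no reset: what is moved stays moved. The work goes in short steps, Python scripts to look and compute and a tool call to move; the robot and the scene stay as the last step left them, time stands still between calls to the robot, and variables do not carry over. Pictures are saved under pics/ and viewed, at most 10 in all, crops included, and the job is handed in when it is done.

Besides the shell and the picture viewer there is one more tool, called after "Call:" as a command line: name --pt "numbers of a row" for each row, then --argument value for the rest. move_arm: Moves the arm, as the interface text tells. Its arguments: {"type":"object","properties":{"increments":{"type":"array"}},"required":["increments"]}

```bash
mkdir -p pics; cat > h.py <<'E'
import numpy as np, cv2
from rig import bot, viewer, workorder, nets
def ray(c,px):
    u=cv2.undistortPoints(np.array([[px]],float),np.array(c["K"]),np.array(c["dist"]))[0,0]
    d=np.array(c["orientation"])@np.array([u[0],-u[1],-1.]); return np.array(c["eye"]),d
def at_z(c,px,z):
    e,d=ray(c,px); return e+d*(z-e[2])/d[2]
def proj(c,P):
    R=np.array(c["orientation"]); q=(np.atleast_2d(P)-np.array(c["eye"]))@R
    q=q*[1,-1,-1]
    return cv2.projectPoints(q.reshape(-1,1,3),np.zeros(3),np.zeros(3),np.array(c["K"]),np.array(c["dist"]))[0][:,0]
E
python3 - <<'E'
from h import *
for n in("scene","top"):
    c=viewer.capture(n); cv2.imwrite(f"pics/{n}1.png",c["image"]); print(n,c["eye"],np.round(c["orientation"],3).tolist())
    for t in("station","pan_base","pan_grip","cover","cover_grip","beaker","amber_jar","shelf_front","ring_left","ring_right"):
        print(t,[(np.round(d["location"],1).tolist(),round(d["conf"],2)) for d in nets.find_in(n,t)])
s=bot.read_state();print(s)
E
```

```text
scene [-0.14809563 -1.24273103  1.20005336] [[0.863, 0.264, -0.431], [-0.506, 0.463, -0.728], [0.007, 0.846, 0.533]]
station [([330.0, 302.4], 0.94)]
pan_base [([310.8, 293.6], 0.91), ([237.4, 277.7], 0.9), ([336.9, 335.5], 0.17)]
pan_grip [([310.2, 290.1], 0.68), ([332.0, 305.6], 0.63), ([238.1, 279.1], 0.61), ([296.4, 264.7], 0.48), ([335.8, 337.5], 0.27)]
cover [([336.5, 334.3], 0.73)]
cover_grip [([337.6, 336.8], 0.56)]
beaker [([297.0, 266.5], 0.69)]
amber_jar [([374.3, 372.5], 0.86)]
shelf_front [([331.3, 297.8], 0.79)]
ring_left [([331.2, 302.1], 0.89)]
ring_right [([333.4, 300.0], 0.93)]
top [0.41482532 0.03137375 1.43932922] [[-0.012, 0.99, -0.143], [-1.0, -0.013, -0.004], [-0.006, 0.143, 0.99]]
station [([345.9, 225.3], 0.59), ([385.6, 245.9], 0.42)]
pan_base [([233.9, 292.0], 0.9), ([318.8, 236.9], 0.85)]
pan_grip [([315.5, 240.7], 0.72), ([233.9, 289.5], 0.62)]
cover [([381.2, 242.9], 0.59)]
cover_grip [([384.5, 245.8], 0.92)]
beaker [([342.6, 223.5], 0.75), ([254.9, 222.3], 0.66)]
amber_jar [([448.1, 243.7], 0.79), ([348.1, 226.3], 0.45)]
shelf_front [([348.7, 224.7], 0.
[... 170 characters left out ...]
.16339987e-03,
        6.76913127e+01, -1.02262961e+01]), 'qvel': array([-0.04894341, -0.07059934,  0.09818659,  0.0172096 ,  0.0836069 ,
        0.04181412]), 'tau': array([-1.16525633e-03, -4.40028584e+01, -1.76986045e+01,  6.33354764e-02,
        5.05922490e-02, -2.83655169e-05]), 'position': array([0.23399537, 0.57951275, 0.22255415]), 'tcp_rot': array([[-9.27247840e-01,  3.74448184e-01,  1.42687228e-05],
       [ 3.74448183e-01,  9.27247840e-01, -4.28796426e-05],
       [-2.92868467e-05, -3.44171587e-05, -9.99999999e-01]]), 'force': array([-0.03239373,  0.3460093 , -0.0808233 ]), 'moment': array([ 0.00231689, -0.01202914,  0.01931462]), 'grasp_force': 0.0, 'opening': 0.9995709230991962}
```

```bash
python3 - <<'E'
import cv2
a=cv2.imread("pics/scene1.png");b=cv2.imread("pics/top1.png")
cv2.imwrite("pics/s_crop.png",cv2.resize(a[210:410,190:440],(750,600),interpolation=cv2.INTER_CUBIC))
cv2.imwrite("pics/t_crop.png",cv2.resize(b[150:330,200:470],None,fx=2.96,fy=2.96,interpolation=cv2.INTER_CUBIC))
E
```

```text
(no output)
```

View pics/s_crop.png

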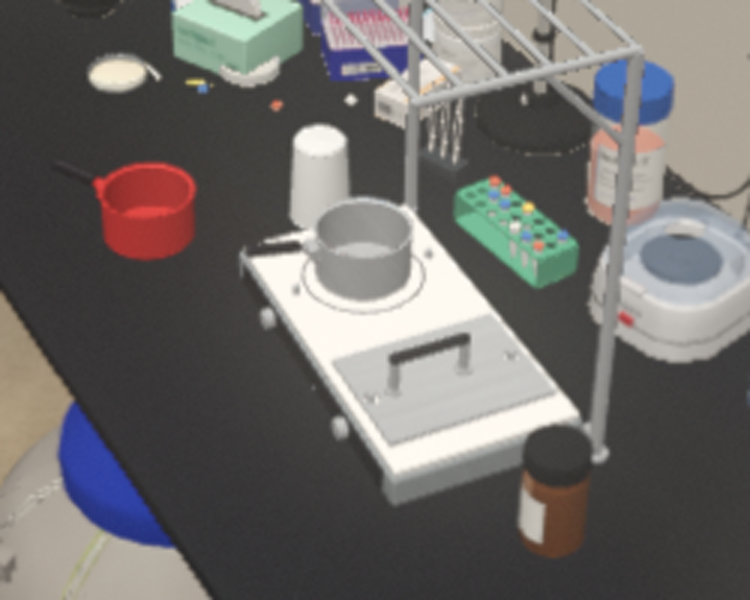

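View pics/t_crop.png

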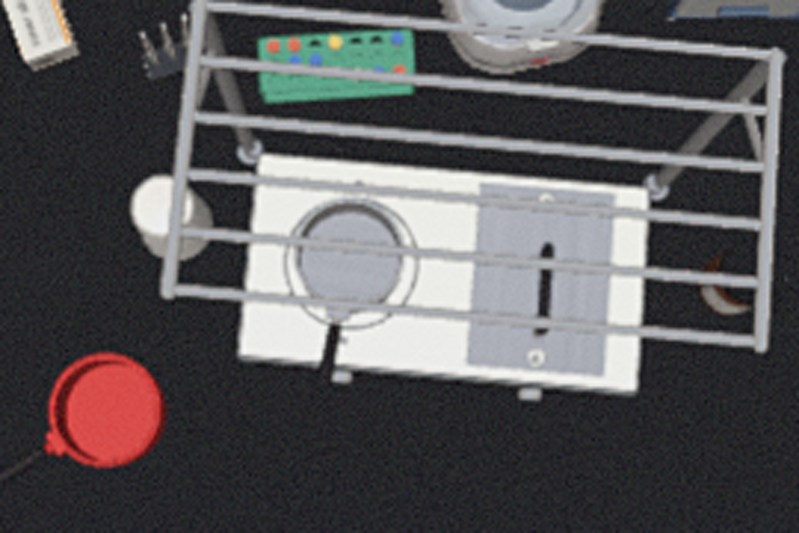

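Scene: the wanted grey pan is at about (311,294), on the left ring. The red pan at (237,278) is a look-alike. The cover is on the right ring at about (337,335), with its bar at (333,327). In the top view the grey pan is at (319,237), the red pan at (234,292) and the cover bar at (384,247). The bench front right is clear. The close crop confirms the choice: grey steel pan standing on the ring.

```bash
cat >> h.py <<'E'
def fit(obs,guess):
    from scipy.optimize import least_squares
    def T(p,L): c,s=np.cos(p[2]),np.sin(p[2]); L=np.atleast_2d(L); return np.c_[p[0]+c*L[:,0]-s*L[:,1],p[1]+s*L[:,0]+c*L[:,1],L[:,2]]
    f=lambda p:np.concatenate([(proj(c,T(p,L))-np.array(px)).ravel() for c,L,px in obs])
    r=least_squares(f,guess,loss="soft_l1"); return r.x,r.fun.round(1),T
E
python3 - <<'E'
from h import *
S=viewer.capture("scene");T_=viewer.capture("top")
s=lambda u,v:(190+u/3,210+v/3); t=lambda u,v:(200+u/2.96,150+v/2.96)
z=.045;X,Y=.096,.186
obs=[(T_,[[X,Y,z],[X,-Y,z],[-X,-Y,z],[-X,Y,z],[.075,-.09,.055],[-.075,-.09,.055]],[t(262,155),t(650,189),t(638,390),t(241,358),t(546,198),t(536,356)]),
(S,[[X,-Y,z],[-X,-Y,z],[-X,Y,z],[.075,-.09,.055],[-.075,-.09,.055],[.075,.09,.055],[-.075,.09,.055]],[s(577,415),s(393,473),s(247,258),s(511,353),s(374,397),s(429,252),s(295,289)])]
p,res,T=fit(obs,[.6,0,0]); print("station",p[:2],np.degrees(p[2]),res)
print("rings",T(p,[[0,.09,z],[0,-.09,z]]))
print("ringL img",at_z(T_,t(351,262),z))
# cover bar
print("bar ends top",at_z(T_,t(547,246),.094),at_z(T_,t(540,331),.094))
print("bar ends scene",at_z(S,s(392,357),.09),at_z(S,s(468,338),.09),"pred grip",T(p,[[-.015,-.09,.088],[-.0575,-.09,.09],[.0275,-.09,.09]]))
print("shelf front",at_z(T_,t(168,293),.439),at_z(T_,t(762,347),.439))
# pan
print("pan rim top centre",at_z(T_,t(352,248),.105),"handle",at_z(T_,t(334,325),.1065),at_z(T_,t(328,368),.1065))
print("pan rim scene",at_z(S,s(363,236),.105),"handle scene",at_z(S,s(303,240),.1065),at_z(S,s(245,251),.1065))
im=T_["image"][195:290,265:345]; cv2.imwrite("pics/pan.png",cv2.resize(im,None,fx=6,fy=6,interpolation=cv2.INTER_CUBIC))
im=S["image"][265:320,265:345]; cv2.imwrite("pics/pan_s.png",cv2.resize(im,None,fx=8,fy=8,interpolation=cv2.INTER_CUBIC))
print("cover spot",T(p,[[-.15,-.29,0],[-.15,.29,0]]))
E
```

```text
station [ 0.61897371 -0.04492801] -5.748891161707582 [-0.   0.5  0.1  0.3 -0.1  0.2  0.3 -0.7  1.2  0.9  0.8  0.8  1.2 -0.4
  0.9  0.  -1.7 -3.7  0.3 -0.6 -0.8 -1.2 -0.1 -0.9  0.4 -1.1]
rings [[ 0.6279889   0.04461933  0.045     ]
 [ 0.60995852 -0.13447535  0.045     ]]
ringL img [0.62987793 0.04641988 0.045     ]
bar ends top [ 0.63478551 -0.13340166  0.094     ] [ 0.55681247 -0.12471575  0.094     ]
bar ends scene [ 0.55728079 -0.12653819  0.09      ] [ 0.63398795 -0.13880374  0.09      ] pred grip [[ 0.59503396 -0.13297282  0.088     ]
 [ 0.55274772 -0.12871564  0.09      ]
 [ 0.63732021 -0.13722999  0.09      ]]
shelf front [0.5494898  0.16639341 0.439     ] [ 0.50751683 -0.23439154  0.439     ]
pan rim top centre [0.63344807 0.04472255 0.105     ] handle [0.56331856 0.06167435 0.1065    ] [0.52467924 0.06741909 0.1065    ]
pan rim scene [0.6202362  0.03308398 0.105     ] handle scene [0.56368519 0.05538552 0.1065    ] [0.50486937 0.06793761 0.1065    ]
cover spot [[ 0.44067919 -0.31844412  0.        ]
 [ 0.4987771   0.25863874  0.        ]]
```

View pics/pan.png

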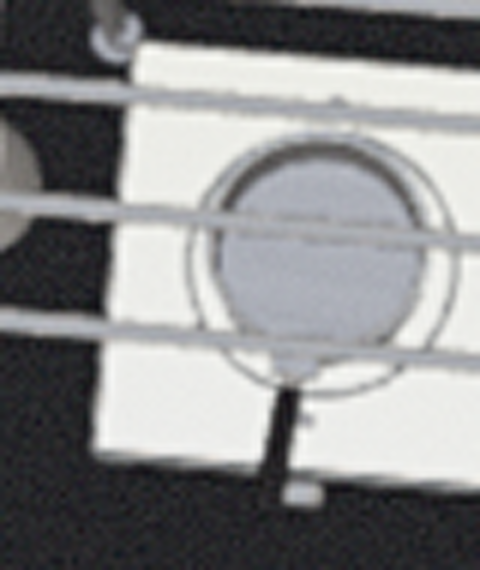

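View pics/pan_s.png

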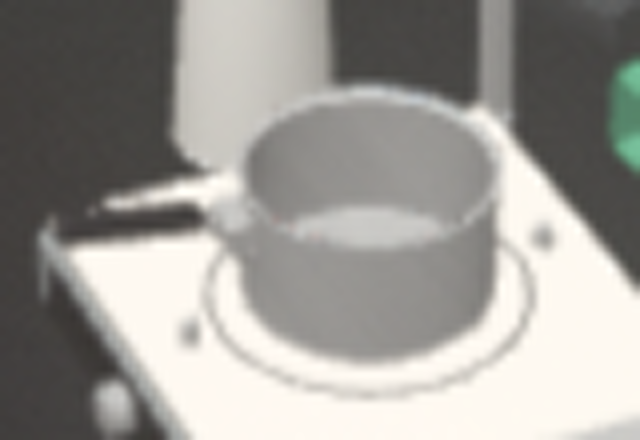

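The pan's rim centre is at top pixel (318.3,236.7) and scene pixel (311.4,285.6). In the top view its handle runs from (313,260) to (310.3,273.7). It stands inside the left ring.

```bash
cat >> h.py <<'E'
from scipy.spatial.transform import Rotation as Ro
ST=np.array([.619,-.045,np.radians(-5.75)])
def goal(x,y,z,yaw,tilt=34,flip=1):
    # world grasp point; returns TCP pose
    a=np.radians(tilt); zt=np.array([np.sin(a)*np.cos(yaw),np.sin(a)*np.sin(yaw),-np.cos(a)])
    yt=flip*np.array([-np.sin(yaw),np.cos(yaw),0]); R=np.c_[np.cross(yt,zt),yt,zt]
    return np.array([x,y,z])+.019*zt,R
def row(g,p=None,R=None):
    s=bot.read_state(); p=s["position"] if p is None else p; R=s["tcp_rot"] if R is None else R
    return np.r_[R.T@(g[0]-p)/.3, Ro.from_matrix(R.T@g[1]).as_rotvec()/np.pi].round(4)
E
python3 - <<'E'
from h import *
S=viewer.capture("scene");T_=viewer.capture("top")
print(at_z(T_,(318.3,236.7),.105),at_z(S,(311.4,285.6),.105))
a,b=at_z(T_,(313,260.3),.1065),at_z(T_,(310.3,273.7),.1065);print(a,b)
# joint fit of silhouette: rim circle extreme points via centre LSQ
th=np.linspace(0,2*np.pi,72)
from scipy.optimize import least_squares
def ext(c,x,y,r,z):
    q=proj(c,np.c_[x+r*np.cos(th),y+r*np.sin(th),0*th+z]);return q[:,0].min(),q[:,0].max(),q[:,1].min(),q[:,1].max()
x,y=.629,.042
def f(p):
    e=ext(S,p[0],p[1],.052,.105);b=ext(S,p[0],p[1],.05,.045);t=ext(T_,p[0],p[1],.052,.105)
    return np.array([e[0]-265-243/8,e[1]-265-500/8,e[2]-265-87/8,b[3]-265-360/8,t[0]-265-213/6,t[1]-265-427/6,t[2]-195-140/6])
r=least_squares(f,[x,y]);print(r.x,r.fun.round(1))
s=bot.read_state()
yaw=ST[2]
for fl in(1,-1):
    print(fl,row(goal(.45,-.12,.30,yaw,34,fl)),s["joint_positions"][5])
E
```

```text
[0.6255513  0.04647072 0.105     ] [0.62928656 0.04597889 0.105     ]
[0.56196852 0.061256   0.1065    ] [0.52635354 0.06875766 0.1065    ]
[0.62756765 0.04660713] [-1.7  0.4 -0.1  1.5 -1.6  1.5 -1.4]
1 [-1.5748 -1.8826 -0.2057 -0.0268 -0.1876 -0.0876] -10.22798979412169
-1 [-1.5748 -1.8826 -0.2057 -0.2669  0.0381  0.8731] -10.22798979412169
```

Call:
move_arm --pt "-0.52 -0.63 -0.1 -0.027 -0.188 -0.088 1" --pt "-0.52 -0.63 -0.1 -0.027 -0.188 -0.088 1" --pt "-0.52 -0.63 -0.1 -0.027 -0.188 -0.088 1" --pt "-0.52 -0.63 -0.1 -0.027 -0.188 -0.088 1" --pt "-0.52 -0.63 -0.1 -0.027 -0.188 -0.088 1" --pt "-0.52 -0.63 -0.1 -0.027 -0.188 -0.088 1" --pt "-0.52 -0.63 -0.1 -0.027 -0.188 -0.088 1" --pt "-0.52 -0.63 -0.1 -0.027 -0.188 -0.088 1"

```text
time_s: 1.97
position: [0.3071, 0.3438, 0.2525]
tcp_rot: [[-0.825, 0.101, 0.557], [0.083, 0.995, -0.057], [-0.56, -0.001, -0.829]]
force: [-0.1, 0.6, 0.0]
opening: 1.0
grasp_force: 0.0
```

```bash
cat >> h.py <<'E'
G=np.array([.606,-.1325,.088])   # cover grasp, 10 mm toward its centre of mass
E
python3 - <<'E'
from h import *
yaw=ST[2];s=bot.read_state();print(s["position"],s["time_s"])
g=goal(*G,yaw);pre=(g[0]-.16*g[1][:,2],g[1]); print(g[0],pre[0],row(pre))
E
```

```text
[0.3071195  0.34380313 0.25251815] 1.9667
[ 0.61657121 -0.13356446  0.07224829] [ 0.52755051 -0.12460055  0.2048943 ] [-6.4660e-01 -1.4795e+00  6.2920e-01 -2.0000e-04  1.0000e-04  0.0000e+00]
```

Call:
move_arm --pt "-0.1 -0.95 0 0 0 0 1" --pt "-0.1 -0.95 0 0 0 0 1" --pt "-0.1 -0.95 0 0 0 0 1" --pt "-0.1 -0.95 0 0 0 0 1" --pt "-0.1 -0.95 0 0 0 0 1" --pt "-0.1 -0.95 0 0 0 0 1" --pt "-0.1 -0.95 0 0 0 0 1" --pt "-0.1 -0.95 0 0 0 0 1"

```text
time_s: 2.63
position: [0.3041, 0.1117, 0.2641]
tcp_rot: [[-0.835, 0.098, 0.541], [0.084, 0.995, -0.051], [-0.543, 0.003, -0.839]]
force: [-0.8, 0.1, 0.9]
opening: 1.003
grasp_force: 0.0
```

Call:
move_arm --pt "-0.547 -0.53 0.629 0 0 0 1" --pt "-0.547 -0.53 0.629 0 0 0 1" --pt "-0.547 -0.53 0.629 0 0 0 1" --pt "-0.547 -0.53 0.629 0 0 0 1" --pt "-0.547 -0.53 0.629 0 0 0 1" --pt "-0.547 -0.53 0.629 0 0 0 1" --pt "-0.547 -0.53 0.629 0 0 0 1" --pt "-0.547 -0.53 0.629 0 0 0 1" --pt "-0.547 -0.53 0.629 0 0 0 1"

```text
time_s: 3.38
position: [0.459, -0.0079, 0.214]
tcp_rot: [[-0.837, 0.095, 0.539], [0.081, 0.995, -0.049], [-0.542, 0.003, -0.841]]
force: [0.6, 1.0, 0.0]
opening: 1.001
grasp_force: 0.0
```

```bash
python3 - <<'E'
from h import *
s=bot.read_state();print(s["position"],s["time_s"],s["joint_positions"].round(1))
g=goal(*G,ST[2]); print(row(g))
c=viewer.capture("scene");im=c["image"][220:400,240:440];cv2.imwrite("pics/pre.png",cv2.resize(im,None,fx=3.3,fy=3.3,interpolation=cv2.INTER_CUBIC))
E
```

```text
[ 0.45903781 -0.00789488  0.21403534] 3.3833 [ -20.8   11.9  130.1   53.5   10.4 -155.9]
[-0.2176 -0.3683  0.7011  0.0016 -0.0067  0.0009]
```

View pics/pre.png

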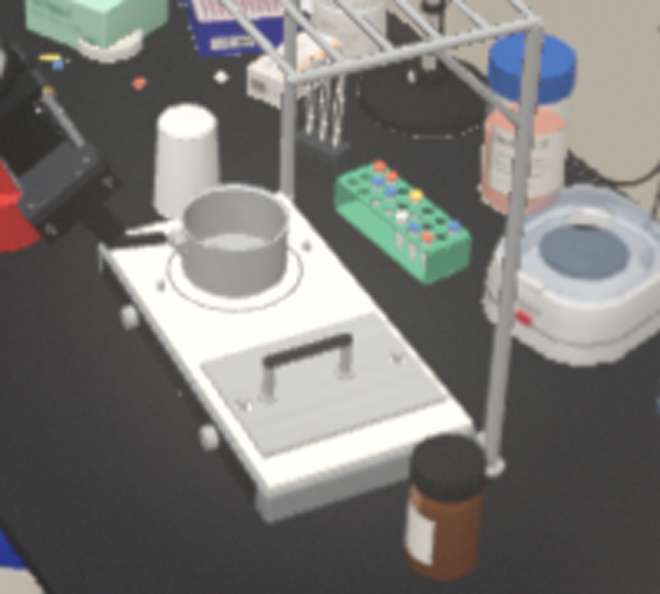

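The view shows the arm back left, clear of everything, with the cover and pan untouched. Joint 6 is near its limit, so I'll take the half-turned grasp instead.

Call:
move_arm --pt "-0.21 -0.36 0.05 0 0 0.39 1" --pt "-0.21 -0.36 0.05 0 0 0.39 1" --pt "-0.21 -0.36 0.05 0 0 0.39 1" --pt "-0.21 -0.36 0.05 0 0 0.39 1" --pt "-0.21 -0.36 0.05 0 0 0.39 1" --pt "-0.21 -0.36 0.05 0 0 0.39 1" --pt "-0.21 -0.36 0.05 0 0 0.39 1" --pt "-0.21 -0.36 0.05 0 0 0.39 1" --pt "-0.21 -0.36 0.05 0 0 0.39 1" --pt "-0.21 -0.36 0.05 0 0 0.39 1"

```text
time_s: 4.27
position: [0.5094, -0.122, 0.2357]
tcp_rot: [[-0.188, 0.821, 0.539], [0.966, 0.254, -0.051], [-0.179, 0.511, -0.84]]
force: [-0.9, -0.5, 0.2]
opening: 1.001
grasp_force: 0.0
```

```bash
cat > st.py <<'E'
from h import *
s=bot.read_state();print(s["position"].round(4),s["time_s"],s["joint_positions"].round(1),s["force"].round(1),round(s["opening"],3))
E
python3 st.py
```

```text
[ 0.5094 -0.122   0.2357] 4.2667 [-35.1  13.7 120.   43.5  22.9 -86.1] [-0.9 -0.5  0.2] 1.001
```

Call:
move_arm --pt "0 0 0 0 0 0.39 1" --pt "0 0 0 0 0 0.39 1" --pt "0 0 0 0 0 0.39 1" --pt "0 0 0 0 0 0.39 1" --pt "0 0 0 0 0 0.39 1" --pt "0 0 0 0 0 0.39 1" --pt "0 0 0 0 0 0.39 1" --pt "0 0 0 0 0 0.39 1" --pt "0 0 0 0 0 0.39 1" --pt "0 0 0 0 0 0.39 1"

```text
time_s: 5.1
position: [0.5095, -0.1219, 0.2358]
tcp_rot: [[0.709, 0.455, 0.539], [0.567, -0.822, -0.051], [0.42, 0.342, -0.84]]
force: [0.8, 0.5, 0.1]
opening: 1.0
grasp_force: 0.0
```

```bash
python3 st.py; python3 - <<'E'
from h import *
for t in(30,33):
    g=goal(*G,ST[2],t,-1); print(row((g[0]-.1*g[1][:,2],g[1])),row(g))
E
```

```text
[ 0.5095 -0.1219  0.2358] 5.1 [-35.1  13.7 120.   43.5  22.9 -15.9] [0.8 0.5 0.1] 1.0
[ 0.0118  0.0146  0.3197  0.0045 -0.0153  0.2189] [-0.0014  0.005   0.6526  0.0045 -0.0153  0.2189]
[ 0.0009  0.0056  0.3193 -0.0013  0.0007  0.2189] [ 0.0011  0.0071  0.6527 -0.0013  0.0007  0.2189]
```

Call:
move_arm --pt "0.001 0.006 0.32 -0.001 0.001 0.219 1" --pt "0.001 0.006 0.32 -0.001 0.001 0.219 1" --pt "0.001 0.006 0.32 -0.001 0.001 0.219 1" --pt "0.001 0.006 0.32 -0.001 0.001 0.219 1" --pt "0.001 0.006 0.32 -0.001 0.001 0.219 1" --pt "0.001 0.006 0.32 -0.001 0.001 0.219 1" --pt "0.001 0.006 0.32 -0.001 0.001 0.219 1" --pt "0.001 0.006 0.32 -0.001 0.001 0.219 1"

```text
time_s: 5.77
position: [0.5616, -0.1277, 0.1551]
tcp_rot: [[0.835, -0.093, 0.542], [-0.076, -0.996, -0.053], [0.545, 0.003, -0.839]]
force: [0.5, -0.7, -0.1]
opening: 1.002
grasp_force: 0.0
```

```bash
python3 st.py; python3 - <<'E'
from h import *
g=goal(*G,ST[2],33,-1); print(row(g))
for n,(a,b,c_,d) in dict(scene=(260,370,280,410),top=(190,300,330,450)).items():
    c=viewer.capture(n)
    print(n, proj(c,[G,g[0]]))
    cv2.imwrite(f"pics/{n}_g.png",c["image"])
    globals()[n]=cv2.resize(c["image"][a:b,c_:d],(390,330),interpolation=cv2.INTER_CUBIC)
cv2.imwrite("pics/near.png",np.hstack([scene,top]))
E
```

```text
[ 0.5616 -0.1277  0.1551] 5.7667 [-31.4  27.  118.3  72.4  14.4  -4.3] [ 0.5 -0.7 -0.1] 1.002
[ 0.0031  0.0015  0.3319 -0.0005  0.      0.0025]
scene [[336.46771575 325.1475622 ]
 [339.52685878 328.51720376]]
top [[384.52479207 243.95845052]
 [384.11097353 241.06083668]]
```

View pics/near.png

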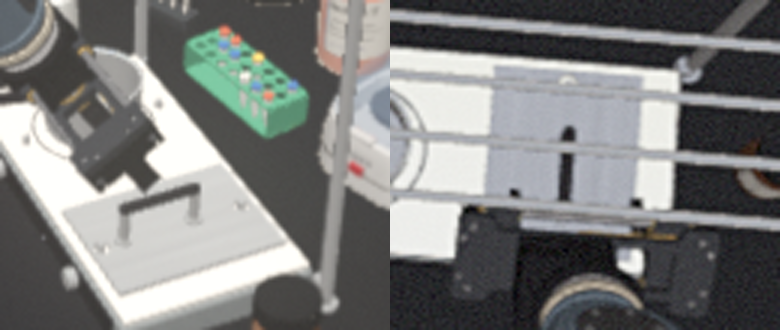

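The fingers straddle the bar centrally: in the top crop the finger tips are at about 515 and 637 and the bar at 567. I'll go down and close.

Call:
move_arm --pt "0.001 0.001 0.12 0 0 0.002 1" --pt "0.002 0.001 0.22 0 0 0.002 1" --pt "0.003 0.002 0.29 0 0 0.002 1" --pt "0.003 0.002 0.332 0 0 0.002 1" --pt "0.003 0.002 0.332 0 0 0.002 1" --pt "0.003 0.002 0.332 0 0 0.002 1"

```text
time_s: 6.37
position: [0.6147, -0.1331, 0.0712]
tcp_rot: [[0.836, -0.1, 0.54], [-0.085, -0.995, -0.052], [0.542, -0.002, -0.84]]
force: [0.5, 0.3, 0.6]
opening: 0.998
grasp_force: 0.0
```

Call:
move_arm --pt "0 0 0 0 0 0 0.7" --pt "0 0 0 0 0 0 0.5" --pt "0 0 0 0 0 0 0.3" --pt "0 0 0 0 0 0 0.2" --pt "0 0 0 0 0 0 0.1" --pt "0 0 0 0 0 0 0" --pt "0 0 0 0 0 0 0" --pt "0 0 0 0 0 0 0" --pt "0 0 0 0 0 0 0" --pt "0 0 0 0 0 0 0"

```text
time_s: 7.2
position: [0.6146, -0.1332, 0.0716]
tcp_rot: [[0.835, -0.101, 0.54], [-0.086, -0.995, -0.053], [0.543, -0.002, -0.84]]
force: [0.3, 0.2, 0.2]
opening: 0.327
grasp_force: 0.0
```

```bash
python3 st.py; python3 - <<'E'
from h import *
s=bot.read_state();print(s["grasp_force"]);R=s["tcp_rot"];print("up",(R.T@[0,0,.03]/.3).round(3), "back",(R.T@[-.1,0.01,.0]/.3).round(3))
E
```

```text
[ 0.6146 -0.1332  0.0716] 7.2 [-28.4  39.4 113.4 106.   12.7 -35.6] [0.3 0.2 0.2] 0.327
0.0
up [ 0.054 -0.    -0.084] back [-0.281  0.    -0.182]
```

Call:
move_arm --pt "0 0 0 0 0 0 0" --pt "0 0 0 0 0 0 0" --pt "0 0 0 0 0 0 0" --pt "0 0 0 0 0 0 0" --pt "0 0 0 0 0 0 0" --pt "0 0 0 0 0 0 0" --pt "0 0 0 0 0 0 0" --pt "0 0 0 0 0 0 0"

```text
time_s: 7.87
position: [0.6146, -0.133, 0.0716]
tcp_rot: [[0.835, -0.1, 0.541], [-0.086, -0.995, -0.052], [0.543, -0.003, -0.84]]
force: [1.9, 1.1, -1.0]
opening: 0.126
grasp_force: 30.0
```

Call:
move_arm --pt "0.009 0 -0.014 0 0 0 0" --pt "0.018 0 -0.028 0 0 0 0" --pt "0.027 0 -0.042 0 0 0 0" --pt "0.036 0 -0.056 0 0 0 0" --pt "0.045 0 -0.07 0 0 0 0" --pt "0.054 0 -0.084 0 0 0 0" --pt "0.063 0 -0.098 0 0 0 0" --pt "0.072 0 -0.112 0 0 0 0" --pt "0.072 0 -0.112 0 0 0 0"

```text
time_s: 8.62
position: [0.6145, -0.1336, 0.1121]
tcp_rot: [[0.835, -0.101, 0.541], [-0.085, -0.995, -0.054], [0.543, -0.001, -0.839]]
force: [0.1, 0.9, -2.2]
opening: 0.126
grasp_force: 30.0
```

```bash
python3 st.py; python3 - <<'E'
from h import *
c=viewer.capture("scene")
cv2.imwrite("pics/lift.png",cv2.resize(c["image"][230:400,260:420],None,fx=3.5,fy=3.5,interpolation=cv2.INTER_CUBIC))
s=bot.read_state();print(s["grasp_force"])
E
```

```text
[ 0.6145 -0.1336  0.1121] 8.6167 [-28.5  34.5 112.5  79.7  12.4  -8.8] [ 0.1  0.9 -2.2] 0.126
30.00163497403264
```

View pics/lift.png

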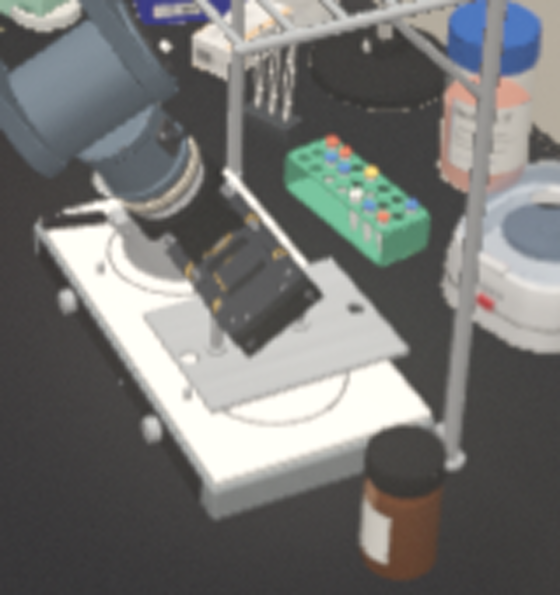

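The cover has risen level and hangs about 40 mm clear of the pins. Next I'll plan the carry.

```bash
python3 - <<'E'
from h import *
t=viewer.capture("top");c=viewer.capture("scene")
for cam,n in((t,"top"),(c,"scene")):
    print(n,[(at_z(cam,d["location"],.08).round(3),round(d["conf"],2)) for d in nets.find_in(n,"amber_jar")][:2])
s=bot.read_state();R=s["tcp_rot"];p=s["position"]
for w in([.48,-.195,.135],[.447,-.319,.135],[.447,-.319,.03]):
    print(w,(R.T@(np.array(w)-p)/.3).round(3)); p=np.array(w)
E
```

```text
top [(array([ 0.609, -0.311,  0.08 ]), 0.62)]
scene [(array([ 0.595, -0.327,  0.08 ]), 0.56)]
[0.48, -0.195, 0.135] [-0.313  0.25  -0.298]
[0.447, -0.319, 0.135] [-0.056  0.422 -0.038]
[0.447, -0.319, 0.03] [-0.19   0.001  0.294]
```

Call:
move_arm --pt "-0.03 0.017 -0.03 0 0 0 0" --pt "-0.07 0.04 -0.065 0 0 0 0" --pt "-0.12 0.067 -0.108 0 0 0 0" --pt "-0.17 0.095 -0.152 0 0 0 0" --pt "-0.22 0.123 -0.197 0 0 0 0" --pt "-0.27 0.15 -0.242 0 0 0 0" --pt "-0.315 0.175 -0.282 0 0 0 0" --pt "-0.345 0.193 -0.31 0 0 0 0" --pt "-0.363 0.203 -0.326 0 0 0 0" --pt "-0.363 0.203 -0.326 0 0 0 0"

```text
time_s: 9.7
position: [0.4634, -0.1801, 0.1343]
tcp_rot: [[0.836, -0.103, 0.539], [-0.088, -0.995, -0.054], [0.542, -0.002, -0.84]]
force: [-0.3, 0.4, -2.5]
opening: 0.125
grasp_force: 30.0
```

```bash
python3 st.py; python3 - <<'E'
from h import *
s=bot.read_state();R=s["tcp_rot"];p=s["position"]
print(R.round(3).tolist(), row(goal(.4365,-.318,.14,ST[2],32.7,-1)))
E
```

```text
[ 0.4634 -0.1801  0.1343] 9.7 [-47.7  27.5 129.2  95.8  21.4 -43.1] [-0.3  0.4 -2.5] 0.125
[[0.836, -0.103, 0.539], [-0.088, -0.995, -0.054], [0.542, -0.002, -0.84]] [-2.430e-02  4.665e-01  2.380e-02 -1.000e-04 -7.000e-04 -1.100e-03]
```

Call:
move_arm --pt "-0.002 0.04 0.002 0 0 0 0" --pt "-0.005 0.1 0.005 0 0 0 0" --pt "-0.008 0.165 0.008 0 0 0 0" --pt "-0.012 0.23 0.012 0 0 0 0" --pt "-0.015 0.295 0.015 0 0 0 0" --pt "-0.018 0.36 0.018 0 0 0 0" --pt "-0.022 0.42 0.022 0 0 0 0" --pt "-0.024 0.455 0.024 0 0 0 0" --pt "-0.024 0.467 0.024 0 0 0 0" --pt "-0.024 0.467 0.024 0 0 0 0"

```text
time_s: 10.53
position: [0.4491, -0.3197, 0.1241]
tcp_rot: [[0.835, -0.101, 0.541], [-0.085, -0.995, -0.054], [0.544, -0.001, -0.839]]
force: [0.1, 0.0, -2.5]
opening: 0.12
grasp_force: 30.0
```

```bash
python3 st.py; python3 - <<'E'
from h import *
s=bot.read_state();R=s["tcp_rot"];p=s["position"]
for z in(.06,.046,.043):print(z, row(goal(.4365,-.318,z,ST[2],32.7,-1)))
c=viewer.capture("scene")
cv2.imwrite("pics/carry.png",cv2.resize(c["image"][300:470,230:430],None,fx=3.5,fy=3.5,interpolation=cv2.INTER_CUBIC))
E
```

```text
[ 0.4491 -0.3197  0.1241] 10.5333 [-62.4  31.2 119.   70.8  28.8 -30.2] [ 0.1  0.  -2.5] 0.12
0.06 [-0.1519 -0.0009  0.2196 -0.0003 -0.0014 -0.0004]
0.046 [-0.1773 -0.0009  0.2588 -0.0003 -0.0014 -0.0004]
0.043 [-0.1827 -0.0008  0.2672 -0.0003 -0.0014 -0.0004]
```

View pics/carry.png

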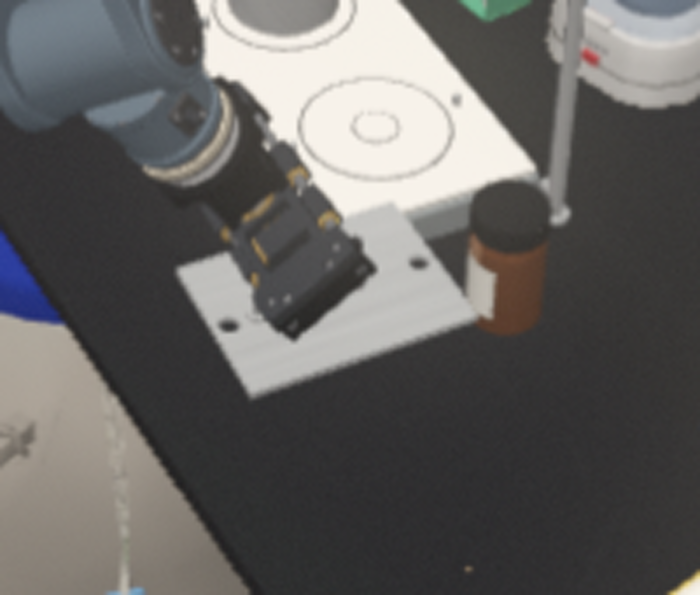

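The cover hangs level over free bench: its left edge is clear of the hotplate and its rear edge is clear of the jar. Now I'll lower it.

Call:
move_arm --pt "-0.025 0 0.036 0 0 0 0" --pt "-0.055 0 0.08 0 0 0 0" --pt "-0.085 0 0.124 0 0 0 0" --pt "-0.115 0 0.168 0 0 0 0" --pt "-0.138 0 0.201 0 0 0 0" --pt "-0.155 0 0.226 0 0 0 0" --pt "-0.166 0 0.242 0 0 0 0" --pt "-0.172 0 0.251 0 0 0 0" --pt "-0.176 0 0.257 0 0 0 0" --pt "-0.176 0 0.257 0 0 0 0"

```text
time_s: 11.42
position: [0.4461, -0.3173, 0.0306]
tcp_rot: [[0.836, -0.1, 0.54], [-0.085, -0.995, -0.052], [0.543, -0.003, -0.84]]
force: [-0.7, 0.1, -1.8]
opening: 0.122
grasp_force: 30.0
```

```bash
python3 st.py
```

```text
[ 0.4461 -0.3173  0.0306] 11.4167 [-62.6  44.3 121.4  99.7  27.6 -63.1] [-0.7  0.1 -1.8] 0.122
```

Call:
move_arm --pt "-0.0018 0 0.0028 0 0 0 0" --pt "-0.0036 0 0.0056 0 0 0 0" --pt "-0.0045 0 0.007 0 0 0 0" --pt "-0.0054 0 0.0084 0 0 0 0" --pt "-0.0063 0 0.0098 0 0 0 0" --pt "-0.0072 0 0.0112 0 0 0 0" --pt "-0.0072 0 0.0112 0 0 0 0" --pt "-0.0072 0 0.0112 0 0 0 0"

```text
time_s: 12.08
position: [0.4459, -0.3182, 0.0267]
tcp_rot: [[0.835, -0.101, 0.541], [-0.086, -0.995, -0.053], [0.543, -0.002, -0.84]]
force: [-0.3, 0.1, -2.0]
opening: 0.128
grasp_force: 30.0
```

```bash
python3 st.py
```

```text
[ 0.4459 -0.3182  0.0267] 12.0833 [-62.7  44.9 121.4 100.8  27.7 -64.3] [-0.3  0.1 -2. ] 0.128
```

Force still carries some weight, so I'll lower another 2 mm in small steps.

Call:
move_arm --pt "-0.0009 0 0.0014 0 0 0 0" --pt "-0.0018 0 0.0028 0 0 0 0" --pt "-0.0027 0 0.0042 0 0 0 0" --pt "-0.0027 0 0.0042 0 0 0 0" --pt "-0.0027 0 0.0042 0 0 0 0"

```text
time_s: 12.5
position: [0.4461, -0.3182, 0.0265]
tcp_rot: [[0.834, -0.101, 0.542], [-0.086, -0.995, -0.054], [0.545, -0.002, -0.838]]
force: [-4.3, 0.2, 8.9]
opening: 0.124
grasp_force: 30.0
```

Call:
move_arm --pt "0.0012 0 -0.002 0 0 0 0" --pt "0.0015 0 -0.0025 0 0 0 0" --pt "0.0015 0 -0.0025 0 0 0 0.3" --pt "0.0015 0 -0.0025 0 0 0 0.5" --pt "0.0015 0 -0.0025 0 0 0 0.7" --pt "0.0015 0 -0.0025 0 0 0 0.9" --pt "0.0015 0 -0.0025 0 0 0 0.9" --pt "0.0015 0 -0.0025 0 0 0 0.9" --pt "0.0015 0 -0.0025 0 0 0 0.9" --pt "0.0015 0 -0.0025 0 0 0 0.9"

```text
time_s: 13.33
position: [0.446, -0.3181, 0.0261]
tcp_rot: [[0.835, -0.1, 0.541], [-0.086, -0.995, -0.053], [0.543, -0.002, -0.84]]
force: [0.2, 0.1, -0.9]
opening: 0.647
grasp_force: 0.0
```

```bash
cat >> h.py <<'E'
PC=np.array([.628,.0465]);PY=np.radians(-12.3)
PG=np.array([PC[0]-.095*np.cos(PY),PC[1]-.095*np.sin(PY),.0995])
E
python3 st.py; python3 - <<'E'
from h import *
print(PG)
g=goal(*PG,PY,32,-1); pre=g[0]-.13*g[1][:,2]; print(pre,g[0],row((pre,g[1])))
E
```

```text
[ 0.446  -0.3181  0.0261] 13.3333 [-62.7  45.  121.4 101.   27.7 -64.5] [ 0.2  0.1 -0.9] 0.647
[0.53518067 0.06673789 0.0995    ]
[0.47770984 0.07926856 0.19363334] [0.54501802 0.064593   0.08338709] [ 0.2783 -1.3297 -0.4814 -0.0201 -0.0049  0.0302]
```

Call:
move_arm --pt "0.025 0 -0.038 0 0 0 1" --pt "0.07 0 -0.108 0 0 0 1" --pt "0.13 0 -0.2 0 0 0 1" --pt "0.2 0 -0.307 0 0 0 1" --pt "0.27 0 -0.415 0 0 0 1" --pt "0.31 0 -0.476 0 0 0 1" --pt "0.31 0 -0.476 0 0 0 1"

```text
time_s: 13.92
position: [0.4479, -0.321, 0.203]
tcp_rot: [[0.832, -0.1, 0.545], [-0.08, -0.995, -0.062], [0.549, 0.008, -0.836]]
force: [0.6, 0.4, 0.6]
opening: 0.995
grasp_force: 0.0
```

```bash
python3 st.py; python3 - <<'E'
from h import *
g=goal(*PG,PY,30,-1); pre=g[0]-.12*g[1][:,2]; print(pre,g[0],row((pre,g[1])))
t=viewer.capture("top");c=viewer.capture("scene")
im=[cv2.resize(t["image"][200:330,330:470],None,fx=2.8,fy=2.8),cv2.resize(c["image"][300:430,270:410],None,fx=2.8,fy=2.8)]
cv2.imwrite("pics/placed.png",np.hstack(im))
E
```

```text
[ 0.4479 -0.321   0.203 ] 13.9167 [-62.6  21.2 115.6  52.6  35.   -9.1] [0.6 0.4 0.6] 0.995
[0.48583987 0.07749592 0.18696857] [0.5444626  0.0647141  0.08304552] [-0.0302 -1.3347  0.0319 -0.0169 -0.0183  0.0322]
```

View pics/placed.png

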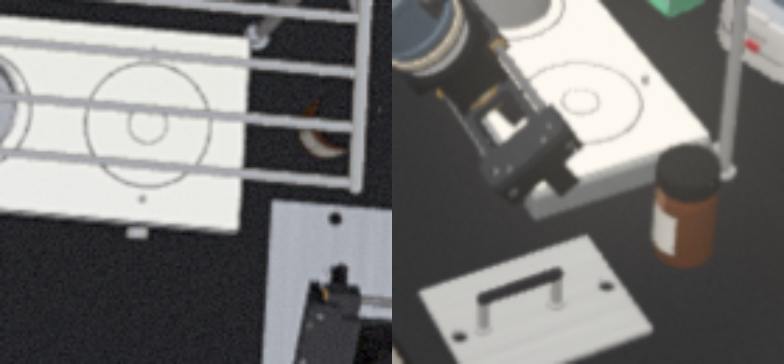

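The cover lies flat on the bench, clear of the hotplate and the jar, and the right ring is free. Its centre is at top pixel (382.9,244.3) and scene pixel (337.5,336.1).

Call:
move_arm --pt "0 -0.7 0.016 -0.017 -0.018 0.032 1" --pt "0 -0.7 0.016 -0.017 -0.018 0.032 1" --pt "0 -0.7 0.016 -0.017 -0.018 0.032 1" --pt "0 -0.7 0.016 -0.017 -0.018 0.032 1" --pt "0 -0.7 0.016 -0.017 -0.018 0.032 1" --pt "0 -0.7 0.016 -0.017 -0.018 0.032 1" --pt "0 -0.7 0.016 -0.017 -0.018 0.032 1" --pt "0 -0.7 0.016 -0.017 -0.018 0.032 1"

```text
time_s: 14.68
position: [0.4694, -0.1085, 0.1916]
tcp_rot: [[0.85, -0.21, 0.482], [-0.188, -0.978, -0.095], [0.491, -0.009, -0.871]]
force: [0.5, -0.2, -0.1]
opening: 0.998
grasp_force: 0.0
```

```bash
python3 st.py; python3 - <<'E'
from h import *
g=goal(*PG,PY,30,-1); pre=g[0]-.12*g[1][:,2]; print(row((pre,g[1])))
t=viewer.capture("top");c=viewer.capture("scene")
print(at_z(t,(382.9,244.3),.045),at_z(c,(337.5,336.1),.045))
E
```

```text
[ 0.4694 -0.1085  0.1916] 14.6833 [-33.4  16.4 126.3  48.3  14.4  24.2] [ 0.5 -0.2 -0.1] 0.998
[-0.0773 -0.6173 -0.0194 -0.0031  0.0031 -0.0007]
[ 0.6111785  -0.13314086  0.045     ] [ 0.61133069 -0.13229277  0.045     ]
```

Call:
move_arm --pt "-0.077 -0.617 -0.02 -0.003 0.003 0 1" --pt "-0.077 -0.617 -0.02 -0.003 0.003 0 1" --pt "-0.077 -0.617 -0.02 -0.003 0.003 0 1" --pt "-0.077 -0.617 -0.02 -0.003 0.003 0 1" --pt "-0.077 -0.617 -0.02 -0.003 0.003 0 1" --pt "-0.077 -0.617 -0.02 -0.003 0.003 0 1" --pt "-0.077 -0.617 -0.02 -0.003 0.003 0 1" --pt "-0.077 -0.617 -0.02 -0.003 0.003 0 1" --pt "-0.077 -0.617 -0.02 -0.003 0.003 0 1" --pt "-0.077 -0.617 -0.02 -0.003 0.003 0 1"

```text
time_s: 15.62
position: [0.4858, 0.0621, 0.187]
tcp_rot: [[0.847, -0.221, 0.484], [-0.192, -0.975, -0.109], [0.496, -0.001, -0.868]]
force: [0.2, -0.4, -0.1]
opening: 1.003
grasp_force: 0.0
```

```bash
python3 st.py; python3 - <<'E'
from h import *
g=goal(*PG,PY,30,-1); pre=g[0]-.12*g[1][:,2]; print(row((pre,g[1])),row(g))
t=viewer.capture("top");c=viewer.capture("scene")
im=[cv2.resize(t["image"][200:300,255:375],None,fx=3.3,fy=3.3),cv2.resize(c["image"][230:330,230:350],None,fx=3.3,fy=3.3)]
cv2.imwrite("pics/pre2.png",np.hstack(im))
E
```

```text
[0.4858 0.0621 0.187 ] 15.6167 [ -2.7  18.3 124.1 -31.3   9.5 129.7] [ 0.2 -0.4 -0.1] 1.003
[-0.01   -0.0501 -0.0055  0.001   0.0014 -0.0023] [-0.0082 -0.0514  0.3945  0.001   0.0014 -0.0023]
```

View pics/pre2.png

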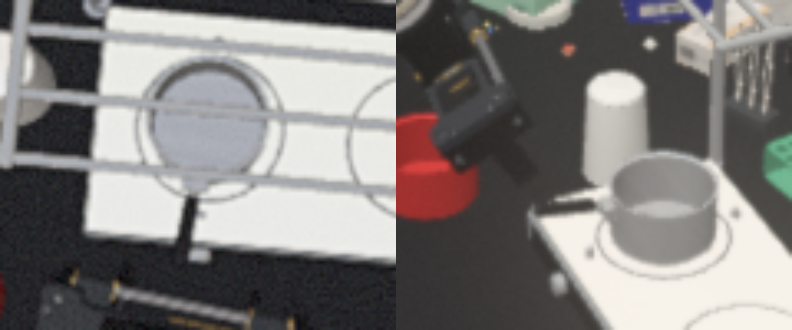

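In this view the gripper sits just behind the pan handle with nothing touched. The wrist is near-singular at this lean. The handle is at the shelf's front edge, so a lean of 22° clears it and eases the wrist.

```bash
python3 - <<'E'
from h import *
g=goal(*PG,PY,22,-1); pre=g[0]-.11*g[1][:,2]; print(pre,row((pre,g[1])),row(g))
E
```

```text
[0.50187397 0.07399992 0.18387373] [ 0.0327 -0.0452  0.0317  0.0001 -0.0433 -0.0008] [-1.70e-02 -4.53e-02  3.95e-01  1.00e-04 -4.33e-02 -8.00e-04]
```

Call:
move_arm --pt "0.033 -0.045 0.032 0 -0.043 -0.001 1" --pt "0.033 -0.045 0.032 0 -0.043 -0.001 1" --pt "0.033 -0.045 0.032 0 -0.043 -0.001 1" --pt "0.033 -0.045 0.032 0 -0.043 -0.001 1" --pt "0.033 -0.045 0.032 0 -0.043 -0.001 1"

```text
time_s: 16.13
position: [0.4996, 0.0724, 0.1832]
tcp_rot: [[0.906, -0.216, 0.364], [-0.199, -0.976, -0.082], [0.373, 0.002, -0.928]]
force: [0.0, -0.7, -0.6]
opening: 1.0
grasp_force: 0.0
```

```bash
python3 st.py; python3 - <<'E'
from h import *
g=goal(*PG,PY,22,-1); print(row(g))
E
```

```text
[0.4996 0.0724 0.1832] 16.1333 [ -2.   19.5 116.8 -10.4  22.5 109.3] [ 0.  -0.7 -0.6] 1.0
[ 0.0072 -0.0079  0.3668  0.0008  0.0004 -0.0005]
```

Joints are comfortable now. Next I go down and close.

Call:
move_arm --pt "0.003 -0.004 0.1 0 0 0 1" --pt "0.005 -0.006 0.2 0 0 0 1" --pt "0.007 -0.008 0.29 0 0 0 1" --pt "0.007 -0.008 0.345 0 0 0 1" --pt "0.007 -0.008 0.367 0 0 0 1" --pt "0.007 -0.008 0.367 0 0 0 1" --pt "0.007 -0.008 0.367 0 0 0 1"

```text
time_s: 16.72
position: [0.5417, 0.0665, 0.0819]
tcp_rot: [[0.907, -0.214, 0.363], [-0.198, -0.977, -0.081], [0.372, 0.001, -0.928]]
force: [0.3, 0.9, -0.4]
opening: 0.999
grasp_force: 0.0
```

```bash
python3 st.py; python3 - <<'E'
from h import *
g=goal(*PG,PY,22,-1); print(row(g))
t=viewer.capture("top");c=viewer.capture("scene")
im=[cv2.resize(t["image"][200:300,255:375],None,fx=3.3,fy=3.3),cv2.resize(c["image"][230:330,230:350],None,fx=3.3,fy=3.3)]
cv2.imwrite("pics/grip2.png",np.hstack(im))
E
```

```text
[0.5417 0.0665 0.0819] 16.7167 [ -2.7  34.  116.  -23.4   9.2 122.1] [ 0.3  0.9 -0.4] 0.999
[ 0.002   0.0038  0.0007  0.0004  0.0009 -0.0002]
```

View pics/grip2.png

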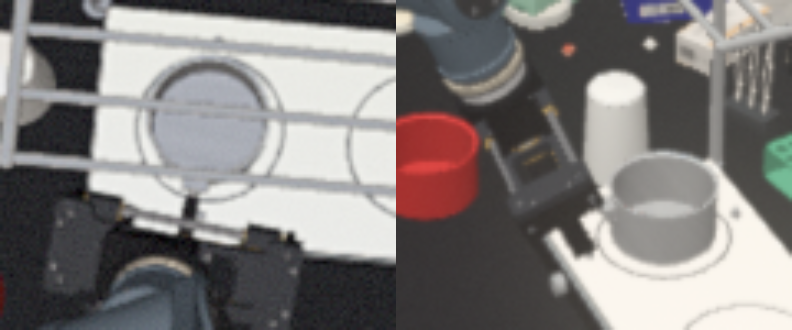

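The handle lies between the fingers. That was the 11th picture, one over the limit of 10, so I'll use only numbers from here. Closing.

Call:
move_arm --pt "0.002 0.004 0 0 0 0 0.7" --pt "0.002 0.004 0 0 0 0 0.5" --pt "0.002 0.004 0 0 0 0 0.3" --pt "0.002 0.004 0 0 0 0 0" --pt "0.002 0.004 0 0 0 0 0" --pt "0.002 0.004 0 0 0 0 0" --pt "0.002 0.004 0 0 0 0 0" --pt "0.002 0.004 0 0 0 0 0" --pt "0.002 0.004 0 0 0 0 0" --pt "0.002 0.004 0 0 0 0 0"

```text
time_s: 17.65
position: [0.5438, 0.0657, 0.0828]
tcp_rot: [[0.906, -0.214, 0.366], [-0.198, -0.977, -0.08], [0.375, 0.0, -0.927]]
force: [1.2, -0.7, -0.5]
opening: 0.326
grasp_force: 0.0
```

Call:
move_arm --pt "0 0 0 0 0 0 0" --pt "0 0 0 0 0 0 0" --pt "0 0 0 0 0 0 0" --pt "0 0 0 0 0 0 0" --pt "0 0 0 0 0 0 0" --pt "0 0 0 0 0 0 0" --pt "0 0 0 0 0 0 0"

```text
time_s: 18.23
position: [0.5438, 0.0658, 0.0829]
tcp_rot: [[0.906, -0.213, 0.366], [-0.198, -0.977, -0.08], [0.375, 0.0, -0.927]]
force: [0.1, 0.7, -0.8]
opening: 0.153
grasp_force: 30.0
```

```bash
python3 st.py; cat > pan.py <<'E'
from h import *
# pan centre: grey interior/silhouette found by nets in both pictures
t=viewer.capture("top");c=viewer.capture("scene")
for cam,n,z in((t,"top",.09),(c,"scene",.075)):
    print(n,[(np.round(d["location"],1),at_z(cam,d["location"],z).round(3),round(d["conf"],2)) for d in nets.find_in(n,"pan_base")][:3])
E
python3 pan.py; python3 - <<'E'
from h import *
s=bot.read_state();R=s["tcp_rot"]; print(s["grasp_force"],(R.T@[-.017,-.1795,0]/.3).round(4))
E
```

```text
[0.5438 0.0658 0.0829] 18.2333 [ -2.8  34.  115.8 -22.9   9.2 121.5] [ 0.1  0.7 -0.8] 0.153
top [(array([233.6, 289.9]), array([0.487, 0.275, 0.09 ]), 0.93), (array([318.5, 235.4]), array([0.631, 0.046, 0.09 ]), 0.92)]
scene [(array([310.3, 293.1]), array([0.628, 0.049, 0.075]), 0.95), (array([237.6, 279. ]), array([0.466, 0.228, 0.075]), 0.6), (array([333.2, 325.7]), array([ 0.605, -0.117,  0.075]), 0.32)]
29.989915369078517 [0.0671 0.5966 0.0273]
```

Call:
move_arm --pt "0.001 0.01 0.0005 0 0 0 0" --pt "0.003 0.025 0.001 0 0 0 0" --pt "0.005 0.042 0.002 0 0 0 0" --pt "0.007 0.06 0.003 0 0 0 0" --pt "0.009 0.078 0.004 0 0 0 0" --pt "0.011 0.096 0.004 0 0 0 0" --pt "0.013 0.114 0.005 0 0 0 0" --pt "0.0145 0.13 0.006 0 0 0 0" --pt "0.016 0.142 0.0065 0 0 0 0" --pt "0.017 0.15 0.007 0 0 0 0"

```text
time_s: 19.27
position: [0.5394, 0.0202, 0.0829]
tcp_rot: [[0.906, -0.214, 0.366], [-0.198, -0.977, -0.08], [0.375, 0.0, -0.927]]
force: [0.6, 2.6, -0.5]
opening: 0.147
grasp_force: 30.0
```

```bash
python3 st.py; python3 pan.py
```

```text
[0.5394 0.0202 0.0829] 19.2667 [ -9.   33.6 117.4 -10.3   7.2 103.4] [ 0.6  2.6 -0.5] 0.147
top [(array([333.6, 236.4]), array([0.628, 0.005, 0.09 ]), 0.84), (array([233.5, 289.1]), array([0.489, 0.275, 0.09 ]), 0.8)]
scene [(array([316.3, 302.7]), array([ 0.619, -0.001,  0.075]), 0.88), (array([238.9, 276.8]), array([0.474, 0.237, 0.075]), 0.87)]
```

Call:
move_arm --pt "0.002 0.015 0.001 0 0 0 0" --pt "0.004 0.034 0.0015 0 0 0 0" --pt "0.006 0.055 0.0025 0 0 0 0" --pt "0.0085 0.077 0.0035 0 0 0 0" --pt "0.011 0.1 0.0045 0 0 0 0" --pt "0.0138 0.123 0.0056 0 0 0 0" --pt "0.0164 0.146 0.0067 0 0 0 0" --pt "0.019 0.169 0.0077 0 0 0 0" --pt "0.0213 0.19 0.0087 0 0 0 0" --pt "0.0225 0.2 0.0091 0 0 0 0"

```text
time_s: 20.3
position: [0.5337, -0.0397, 0.0829]
tcp_rot: [[0.906, -0.213, 0.365], [-0.198, -0.977, -0.08], [0.374, 0.0, -0.927]]
force: [-0.5, 1.7, 0.2]
opening: 0.148
grasp_force: 30.0
```

```bash
python3 st.py; python3 pan.py
```

```text
[ 0.5337 -0.0397  0.0829] 20.3 [-17.3  33.4 118.5  16.6   6.5  68.9] [-0.5  1.7  0.2] 0.148
top [(array([235.1, 288.5]), array([0.49 , 0.271, 0.09 ]), 0.86), (array([357.5, 236.6]), array([ 0.627, -0.06 ,  0.09 ]), 0.61)]
scene [(array([239.3, 279.8]), array([0.469, 0.221, 0.075]), 0.76), (array([323.4, 312.2]), array([ 0.613, -0.05 ,  0.075]), 0.65)]
```

Call:
move_arm --pt "0.002 0.016 0.001 0 0 0 0" --pt "0.0045 0.04 0.002 0 0 0 0" --pt "0.0075 0.067 0.003 0 0 0 0" --pt "0.011 0.096 0.0044 0 0 0 0" --pt "0.0142 0.125 0.0057 0 0 0 0" --pt "0.0175 0.154 0.007 0 0 0 0" --pt "0.0208 0.183 0.0084 0 0 0 0" --pt "0.024 0.211 0.0097 0 0 0 0" --pt "0.0265 0.233 0.0107 0 0 0 0" --pt "0.028 0.246 0.0113 0 0 0 0"

```text
time_s: 21.33
position: [0.5267, -0.1134, 0.0829]
tcp_rot: [[0.906, -0.213, 0.365], [-0.198, -0.977, -0.079], [0.374, -0.0, -0.927]]
force: [1.2, 2.7, 1.0]
opening: 0.152
grasp_force: 30.0
```

```bash
python3 st.py; python3 pan.py; python3 - <<'E'
from h import *
# check in the pictures: predicted ring (r=.0615 at z .045) vs. ring edge, and pan base circle by dark/grey boundary along radial samples in the scene view
c=viewer.capture("scene"); g=cv2.cvtColor(c["image"],cv2.COLOR_BGR2GRAY).astype(np.float32)
ctr=np.array([.611,-.133]); r=np.arange(.040,.076,.002)
for a in range(-150,31,30):
    th=np.radians(a); P=np.c_[ctr[0]+r*np.cos(th),ctr[1]+r*np.sin(th),0*r+.045]; q=proj(c,P).astype(np.float32)
    print(a,cv2.remap(g,q[:,0].copy(),q[:,1].copy(),cv2.INTER_LINEAR).ravel().astype(int))
E
```

```text
[ 0.5267 -0.1134  0.0829] 21.3333 [-27.3  33.4 118.2  38.2   9.   38.2] [1.2 2.7 1. ] 0.152
top [(array([233.1, 289.1]), array([0.489, 0.276, 0.09 ]), 0.84), (array([386.6, 244. ]), array([ 0.606, -0.138,  0.09 ]), 0.65)]
scene [(array([339. , 326.1]), array([ 0.619, -0.127,  0.075]), 0.98), (array([236.1, 282.8]), array([0.453, 0.211, 0.075]), 0.74)]
-150 [178 202 224 239 251 252 252 249 243 233 223 217 227 242 251 252 253 253]
-120 [191 212 229 246 249 252 251 251 241 232 225 220 232 247 251 252 253 253]
-90 [179 205 226 239 251 251 252 248 239 229 223 225 237 247 252 253 253 253]
-60 [144 160 189 219 240 251 252 249 240 220 214 227 244 252 252 253 253 253]
-30 [137 135 136 156 188 235 247 251 248 226 213 212 241 251 253 253 253 253]
0 [143 142 141 140 139 137 135 133 131 138 153 190 234 245 250 248 228 191]
30 [203 203 204 204 203 201 196 187 174 163 158 156 154 153 153 152 152 152]
```

```bash
cat > ring.py <<'E'
from h import *
from scipy.optimize import least_squares
def edges(c,img,ctr,z=.045):
    g=cv2.cvtColor(img,cv2.COLOR_BGR2GRAY).astype(np.float32); r=np.arange(.035,.0575,.0005); out=[]
    for a in range(-160,-39,10):
        th=np.radians(a); q=proj(c,np.c_[ctr[0]+r*np.cos(th),ctr[1]+r*np.sin(th),0*r+z]).astype(np.float32)
        v=cv2.remap(g,q[:,0].copy(),q[:,1].copy(),cv2.INTER_LINEAR).ravel()
        k=np.flatnonzero(v<205); 
        if len(k) and v[k[-1]:].size>2: out.append((ctr[0]+r[k[-1]]*np.cos(th),ctr[1]+r[k[-1]]*np.sin(th)))
    return np.array(out)
def report(c,img,ctr):
    e=edges(c,img,np.array(ctr)); print(len(e),(np.hypot(*(e-ctr).T)*1000).round(1))
    for r in (.050,.048):
        f=least_squares(lambda p:np.hypot(*(e-p).T)-r,ctr,loss="soft_l1",f_scale=.001); print(r,f.x.round(4),"offset",((f.x-ctr)*1000).round(1),"rms",round(1000*np.sqrt(np.mean((np.hypot(*(e-f.x).T)-r)**2)),2))
if __name__=="__main__":
    c=viewer.capture("scene")
    print("initial, left");report(c,cv2.imread("pics/scene1.png"),[.629,.046])
    print("now, right");report(c,c["image"],[.611,-.133])
E
python3 ring.py
```

```text
initial, left
13 [44.  44.  43.  43.5 43.  42.5 42.  42.  41.5 42.5 44.  45.  45.5]
0.05 [0.6308 0.0539] offset [1.8 7.9] rms 0.58
0.048 [0.6305 0.0516] offset [1.5 5.6] rms 0.54
now, right
13 [42.  42.  42.5 41.5 41.  41.  41.5 41.5 42.5 43.5 45.  46.  47. ]
0.05 [ 0.6152 -0.1251] offset [4.2 7.9] rms 0.43
0.048 [ 0.6148 -0.1273] offset [3.8 5.7] rms 0.44
```

```bash
cat > rim.py <<'E'
from h import *
from scipy.optimize import least_squares
def rim(c,img,ctr,A):
    g=cv2.cvtColor(img,cv2.COLOR_BGR2GRAY).astype(np.float32); r=np.arange(.042,.064,.0005); e=[]
    for a in A:
        th=np.radians(a); q=proj(c,np.c_[ctr[0]+r*np.cos(th),ctr[1]+r*np.sin(th),0*r+.105]).astype(np.float32)
        v=cv2.remap(g,q[:,0].copy(),q[:,1].copy(),cv2.INTER_LINEAR).ravel(); k=np.flatnonzero((v[:-1]<205)&(v[1:]>=205))
        if len(k): e.append([ctr[0]+r[k[0]]*np.cos(th),ctr[1]+r[k[0]]*np.sin(th)])
    e=np.array(e); f=least_squares(lambda p:np.hypot(*(e-p).T)-.052,ctr,loss="soft_l1",f_scale=.001)
    print(len(e),(np.hypot(*(e-f.x).T)*1000).round(1),f.x.round(4),"offset",((f.x-ctr)*1000).round(1))
if __name__=="__main__":
    c=viewer.capture("top")
    rim(c,cv2.imread("pics/top1.png"),np.array([.629,.046]),range(-90,91,10))
    rim(c,c["image"],np.array([.611,-.133]),range(-120,51,10))
E
python3 rim.py
```

```text
17 [52.  50.6 50.2 57.2 55.1 54.1 54.5 51.4 50.9 50.4 50.5 50.7 51.9 53.3
 54.2 56.3 49.7] [0.6307 0.0488] offset [1.7 2.8]
16 [51.1 51.5 56.8 54.7 52.2 52.1 52.  51.8 51.6 51.4 51.2 51.  52.9 54.5
 56.2 50. ] [ 0.6131 -0.1295] offset [2.1 3.5]
```

Both views agree that the pan sits about (+2, +3.5) mm off the ring centre. I'll nudge it, then release.

Call:
move_arm --pt "-0.002 0.006 -0.001 0 0 0 0" --pt "-0.004 0.013 -0.0017 0 0 0 0" --pt "-0.004 0.013 -0.0017 0 0 0 0" --pt "-0.004 0.013 -0.0017 0 0 0 0.4" --pt "-0.004 0.013 -0.0017 0 0 0 1" --pt "-0.004 0.013 -0.0017 0 0 0 1" --pt "-0.004 0.013 -0.0017 0 0 0 1" --pt "-0.004 0.013 -0.0017 0 0 0 1" --pt "-0.004 0.013 -0.0017 0 0 0 1" --pt "-0.004 0.013 -0.0017 0 0 0 1"

```text
time_s: 22.52
position: [0.5248, -0.1173, 0.083]
tcp_rot: [[0.906, -0.214, 0.366], [-0.198, -0.977, -0.08], [0.375, 0.0, -0.927]]
force: [0.7, -0.3, -0.5]
opening: 0.595
grasp_force: 0.0
```

```bash
python3 st.py
```

```text
[ 0.5248 -0.1173  0.083 ] 22.5167 [-27.8  33.4 118.4  39.6   9.   36.3] [ 0.7 -0.3 -0.5] 0.595
```

Released. Now I retreat straight back along the tool axis.

Call:
move_arm --pt "0 0 -0.03 0 0 0 1" --pt "0 0 -0.08 0 0 0 1" --pt "0 0 -0.15 0 0 0 1" --pt "0 0 -0.23 0 0 0 1" --pt "0 0 -0.31 0 0 0 1" --pt "0 0 -0.38 0 0 0 1" --pt "0 0 -0.43 0 0 0 1" --pt "0 0 -0.45 0 0 0 1" --pt "0 0 -0.45 0 0 0 1"

```text
time_s: 23.27
position: [0.4756, -0.1065, 0.2095]
tcp_rot: [[0.905, -0.214, 0.368], [-0.198, -0.977, -0.082], [0.377, 0.001, -0.926]]
force: [-0.9, 0.2, 0.5]
opening: 0.997
grasp_force: 0.0
```

```bash
python3 st.py; python3 rim.py; python3 ring.py; python3 - <<'E'
from h import *
for n in("top","scene"):
    c=viewer.capture(n); print(n,[(k,np.round(d[0]["location"]).tolist()) for k in("beaker","amber_jar","cover","pan_base") if (d:=nets.find_in(n,k))])
E
```

```text
[ 0.4756 -0.1065  0.2095] 23.2667 [-30.   14.5 118.6  14.8  26.4  60.2] [-0.9  0.2  0.5] 0.997
17 [52.  50.6 50.2 57.2 55.1 54.1 54.5 51.4 50.9 50.4 50.5 50.7 51.9 53.3
 54.2 56.3 49.7] [0.6307 0.0488] offset [1.7 2.8]
15 [55.3 54.  51.6 51.6 50.9 51.6 51.9 52.1 52.3 52.  52.2 58.  52.  51.9
 51.8] [ 0.6097 -0.1336] offset [-1.3 -0.6]
initial, left
13 [44.  44.  43.  43.5 43.  42.5 42.  42.  41.5 42.5 44.  45.  45.5]
0.05 [0.6308 0.0539] offset [1.8 7.9] rms 0.58
0.048 [0.6305 0.0516] offset [1.5 5.6] rms 0.54
now, right
13 [45.5 46.  46.  45.  44.5 45.  46.  45.5 46.  45.5 46.5 47.  48. ]
0.05 [ 0.6128 -0.1283] offset [1.8 4.7] rms 0.5
0.048 [ 0.6125 -0.1306] offset [1.5 2.4] rms 0.44
top [('beaker', [255.0, 222.0]), ('amber_jar', [449.0, 243.0]), ('cover', [447.0, 303.0]), ('pan_base', [385.0, 243.0])]
scene [('amber_jar', [375.0, 370.0]), ('cover', [322.0, 410.0]), ('pan_base', [238.0, 280.0])]
```

The pan is centred within a few millimetres (11 mm margin). The beaker and jar are where they were, the cover is on the bench, and the arm is clear.

```bash
python3 -c "
from rig import workorder; print(workorder.hand_in())"
```

```text
the job is handed in; nothing more can be done
None
```

Job handed in at about 24 s; no verdict was returned. The cover lies flat on the bench at front right and the pan stands in the right ring, within about 5 mm of centre (11 mm margin). I viewed 11 pictures, one over the limit of 10, so the final placement was checked by measurement only.

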